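# Open the mill's two-stage feed lever fully and start the test run

### The arm

A 6-joint arm with a two-finger parallel gripper is mounted at the origin on the work surface. World frame = base frame: x ahead of the robot, y to its left, z up, the work surface at z = 0. Lengths are in mm, angles in rad, forces in N, time in s.
With the tool pointing down it reaches from about 350 to 975 mm from the base axis. Payload 7.1 kg.
Tool frame: the origin (TCP) lies at the very end of the fingers, on their centre line; the grasp point (between the pads) lies 19 mm behind it; y points along the fingers, x is the direction in which the jaws open and shut, and the axes are right-handed (so a half turn about y gives the same grasp; the last joint's range is limited). The gripper opens to 88 mm and grips with 3 to 60 N. Pads are 20 mm wide; open, the fingers measure 115 mm over their backs; the gripper's body (75 mm by 178 mm) begins 61 mm behind the grasp point.
Start: joints at [-1.131, 0.423, 1.63, -0, 1.089, -0.019], TCP at [276.809, -560.34, 222.675] pointing down, gripper open.
Joint ranges: [-3, 3], [-0.9, 2.11], [0.09, 2.58], [-1.31, 4.45], [0.11, 2.69], [-2.54, 2.54]. Speed limits (rad/s): [2.39, 2.39, 3.01, 3.14, 3.14, 3.14].

### API

Orientations are given as a rotation vector (axis times angle).
In Python, from workcell import ctrl gives the robot as it stands. The module is installed in compiled form; this text tells all that it offers.
- The arm moves only by the tool jog_arm, never from a script. Its argument "steps" is a list of rows, each an object with "turn": the turn, a rotation vector about the world's x, y, z scaled (see below), a list of three; "dp": the shift along the world's x, y, z scaled (see below), a list of three; "claw": the opening, from 0 (shut) to 1 (fully open). In form: [{"turn": [wx, wy, wz], "dp": [x, y, z], "claw": claw}, ...]. A call has 1 to 12 rows; each row is the pose to reach, as a shift and turn from the pose measured when the call began, turning the shorter way round; what a row does not reach only later rows make up. The controller multiplies each number of a shift by 80 mm and each number of a turn by pi rad. A row lasts 1/12 s, in which the tool goes at most 41.7 mm and 7.16 degrees, less where a joint would pass 70% of its speed; a pose out of reach is approached as far as the arm can. A call with a number of a shift or a turn outside -1 to 1 is refused whole. A call with a gripper value outside its range is refused whole. The fingers move at their own pace and stop on an object; the grip force is fixed at half the most. Time passes only in rows, so rows that repeat a pose let the fingers close. It gives the time, the measured TCP pose, the force and the opening at its end, in the units of the state.
- ctrl.get_obs(): the state, without advancing time (a new reading comes with each control period).
- ctrl.get_image(name): name is "scene" or "top" or "wrist"; returns a dict with "img" (420x560x3 uint8, red, green, blue), "range_z" (420x560 float32, mm along the optical axis (not along the pixel's ray), 0 where there is no reading), "fovy" (degrees; the focal length in pixels is half the picture's height over the tangent of half this angle, whatever the lens; pixels are square), "cx", "cy" (the principal point, pixels), "camera_from_world" (4x4, takes a point from world to camera coordinates); the wrist camera has in their place "hand_eye" (4x4, takes a point from camera to tool coordinates, whose origin is the TCP and whose axes are the tool frame's). Camera axes: x right, y down, z forward; pixel columns grow to the right and rows downward; lengths in mm; the calibration is good to about 2 mm. A picture is of the moment at which its call begins: read the wrist's pose just before it.
- ctrl.close_job(): hands the job in, once; it reports no verdict.
The state is a dict: "t": time; "qpos": joint angles; "qvel": joint speeds; "joint_torque": joint torques, N m; "ee_pos": TCP position; "orientation": TCP orientation; "ft_force": force on the tool from outside, world axes, zero at the start; "moment": the same for the moment, N m; "width": finger opening in mm.
Only numpy, scipy, OpenCV 4.12 (cv2) and the standard library are available. Lean on these libraries where they do the work, as an engineer would, in place of code of your own. Each camera call takes 0.05 s, during which the arm holds its last target.

### The job

The rebuilt coffee mill on the green mat is ready for its test run. With your fingertips or the outside of your fingers, push the red-knobbed lever from shut, past its first click (half open), right up to the second stop (fully open), then press the green start button all the way down and let it come back up. Do not take the knob between the fingers, do not start the mill before the lever is fully open, and leave the loose parts and tools where they lie.

Things in the scene. Friction and masses are not known exactly. Their poses are not given: they have to be found in the camera images.
- mill: The mill base, fixed: a silver deck 150 mm (its x) by 210 mm (its y), 52 mm high, origin at the centre of its underside on the table. Its yaw differs by up to 0.7 rad either way. The lever stands on its right half (-y) and is pushed towards the mill's +x. Marks beside the lever's slot, from -x to +x: white = shut, yellow = first click, blue = second stop.
- canister (a point): On the mill, centre of the top rim of the round doser canister (94 mm across, steel below, clear plastic above), 122 mm above the table, 106 mm to the left (+y) of the lever.
- pivot (a point): On the mill, the lever's pivot, 20 mm above the table, at x = 0, y = -58 mm in the mill's frame. The lever swings about the mill's y axis here. Axes as the mill's.
- lever (a joint): Lever angle, rad: 0 shut (leaning 0.38 to the mill's -x), 0.38 first click (upright), 0.733 second stop (hard end, leaning 0.35 to +x). A detent holds it at each. Each of the two humps takes about 6 to 10 N at the knob; past the middle of a hump (0.19 and 0.57) it snaps on to the next place by itself, short of that it falls back.
- knob (a point): Centre of the lever's red ball knob, 26 mm in diameter, on a 9 mm steel stem. It moves on a circle of radius 95 mm about the pivot: 108 mm above the table when shut, 115 mm at the first click, 109 mm at the second stop, about 68 mm along the mill's +x in all. Its axes turn with the lever.
- start (a joint): How far the green start button is pressed, in m: 0 up, 0.007 fully down; it counts as pressed beyond 0.005. A spring pushes it back; fully down takes about 5 N.
- start_top (a point): Centre of the top face of the green start button, 34 mm in diameter, pointing up, on a fixed grey box 85 x 85 x 42 mm; the box stands to the left or to the right of the mill. The button moves straight down.
- tray: Fixed black open tray 100 x 85 x 25 mm with small hardware, on the other side of the mill from the start box; not part of the job. Origin at the centre of its underside.
- vane: Loose black six-bladed vane wheel, 74 mm across, its shaft standing upright 85 mm tall; leave it. Origin at the foot of the shaft.
- cup: Loose steel dosing cup, 64 mm across, 60 mm tall; leave it. Origin at the centre of its underside.
- cover: Loose flat black cover disc, 90 mm across, 4 mm thick; leave it. Origin at the centre of its underside.
- gear: Loose brass gear, 40 mm across, 12 mm thick, lying flat; leave it. Origin at the centre of its underside.
- yoke: Loose chromed yoke, a 36 mm ring with a 75 mm arm along its +x, 12 mm high; leave it. Origin under the centre of the ring.
- driver: Loose screwdriver with an orange handle, 180 mm long along its x, 26 mm thick; leave it. Origin under its middle.
Not all that is in view belongs to the job. What is shaped like the part that bears start but orange or purple is not meant.

How it is judged:
By the outcome, as a careful person would: the job done as asked, in the order asked, and still so for the second after the job is handed in, with the robot touching nothing.
It also fails if it takes over 43 s, if anything falls off the work surface, if the arm or the gripper's body presses on something with over 40 N, if the wrist force passes 120 N, or if a joint passes its speed limit or range.

## Working session

There is one attempt and no reset: what is moved stays moved. The work goes in short steps, Python scripts to look and compute and a tool call to move; the robot and the scene stay as the last step left them, time stands still between calls to the robot, and variables do not carry over. Pictures are saved under pics/ and viewed, and the job is handed in when it is done.

Besides the shell and the picture viewer there is one more tool, called by a JSON object that holds its "method" and its "body", one argument or row to a line. jog_arm: Moves the arm, as the interface text tells. Its arguments: {"type":"object","properties":{"steps":{"type":"array","items":{"type":"object","properties":{"turn":{"type":"array","items":{"type":"number"}},"dp":{"type":"array","items":{"type":"number"}},"claw":{"type":"number"}}}}},"required":["steps"]}

```bash
mkdir -p pics; cat > h.py <<'E'
import numpy as np, cv2
from workcell import ctrl
def cam(n):
    d=ctrl.get_image(n); return d
def f(d): return d["img"].shape[0]/2/np.tan(np.radians(d["fovy"])/2)
def px2w(d,u,v,z=None,T=None):
    F=f(d); r=np.array([(u-d["cx"])/F,(v-d["cy"])/F,1.])
    M=np.linalg.inv(d["camera_from_world"]) if T is None else T
    if z is None:
        p=r*d["range_z"][int(v),int(u)]
        return M[:3,:3]@p+M[:3,3]
    o=M[:3,3]; dr=M[:3,:3]@r
    return o+dr*(z-o[2])/dr[2]
E
python3 - <<'E'
from h import *
import pickle
o=ctrl.get_obs(); print(o)
for n in ("scene","top"):
    d=cam(n); pickle.dump(d,open(n+".pkl","wb")); print(n,d["fovy"],d["cx"],d["cy"]); cv2.imwrite(f"pics/{n}0.png",cv2.resize(d["img"][:,:,::-1],(800,600),interpolation=cv2.INTER_CUBIC))
E
```

```text
{'t': 0.0, 'qpos': array([-1.13101242e+00,  4.23790982e-01,  1.63068609e+00, -1.91624932e-06,
        1.08853872e+00, -1.90160251e-02]), 'qvel': array([-0.00169273,  0.00059667,  0.0002142 , -0.00129963, -0.00196187,
       -0.00076159]), 'joint_torque': array([ 2.37089705e-03, -5.44622433e+01, -2.73662406e+01,  6.45035505e-02,
        2.27964192e-02, -1.29110340e-04]), 'ee_pos': array([ 276.58160449, -559.87560056,  221.93433731]), 'orientation': array([-1.39119873,  0.86584687, -0.86388835]), 'ft_force': array([-0.05771767, -0.82382553,  0.11618654]), 'moment': array([-0.00462584, -0.0619075 ,  0.0369159 ]), 'width': 88.08949166827799}
scene 46.8553823224845 285.0105549634958 212.29622452104348
top 43.2992110808195 274.1898912549222 208.46827121704894
```

View pics/scene0.png

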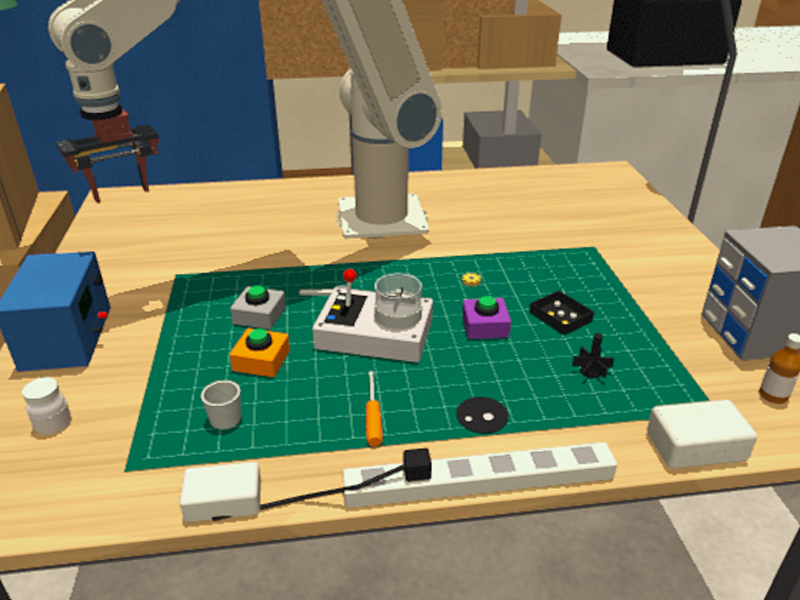

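View pics/top0.png

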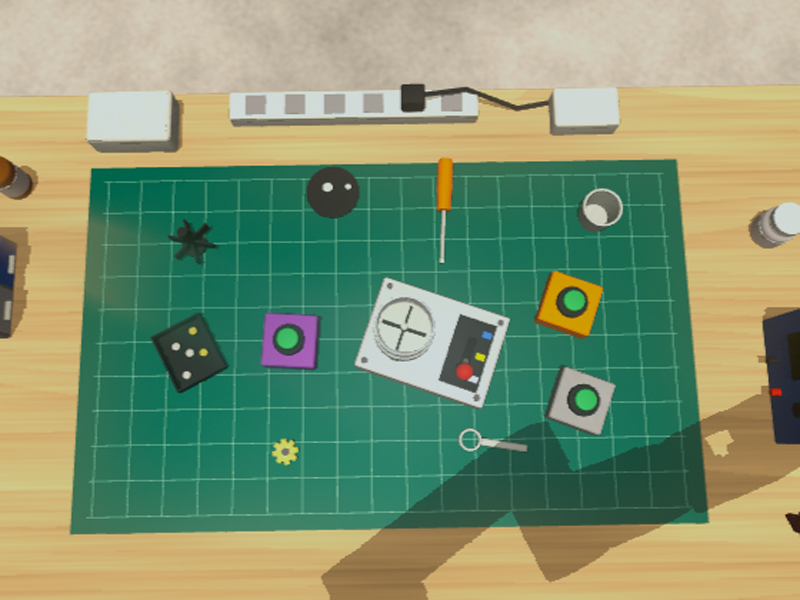

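The top view (800 px scale) shows three green-button boxes: orange (573,300), purple (288,338) and grey (584,400). The grey one matches "grey box" and has the tray on the other side of the mill. The red knob is at (464,371), with the white mark beside it, so it is shut. Next I'll measure these and look at an enlarged crop.

```bash
python3 - <<'E'
from h import *
import pickle
d=pickle.load(open("top.pkl","rb")); s=pickle.load(open("scene.pkl","rb"))
def rays(d,u,v):
    M=np.linalg.inv(d["camera_from_world"]);F=f(d); r=M[:3,:3]@np.array([(u-d["cx"])/F,(v-d["cy"])/F,1.]);return M[:3,3],r/np.linalg.norm(r)
def tri(a,b):
    (o1,r1),(o2,r2)=a,b
    A=np.stack([r1,-r2],1);t=np.linalg.lstsq(A,o2-o1,rcond=None)[0]
    p,q=o1+t[0]*r1,o2+t[1]*r2; return (p+q)/2,np.linalg.norm(p-q)
def blobs(d,lo,hi,mn=40):
    h=cv2.cvtColor(d["img"],cv2.COLOR_RGB2HSV);m=cv2.inRange(h,lo,hi)
    n,l,st,c=cv2.connectedComponentsWithStats(m); return [(st[i],c[i]) for i in range(1,n) if st[i,4]>=mn]
for n,dd in (("top",d),("scene",s)):
    print(n,"red",[(b[0][4],b[1].round(1)) for b in blobs(dd,(0,170,90),(6,255,255),30)])
    print(n,"green",[(b[0][4],b[1].round(1)) for b in blobs(dd,(55,170,120),(75,255,255),60)])
    for nm,lo,hi in(("blue",(100,120,100),(125,255,255)),("yel",(25,150,130),(32,255,255))):
        print(n,nm,[(b[0][4],b[1].round(1)) for b in blobs(dd,lo,hi,8)][:8])
# mill deck: white-ish contour in top
h=cv2.cvtColor(d["img"],cv2.COLOR_RGB2HSV)
m=cv2.inRange(h,(0,0,120),(180,45,255)); 
cs,_=cv2.findContours(m,cv2.RETR_EXTERNAL,cv2.CHAIN_APPROX_NONE)
for c in cs:
    r=cv2.minAreaRect(c)
    if cv2.contourArea(c)>800 and 180<r[0][1]<320:
        print(r); P=[px2w(d,u,v,52 if max(r[1])>60 else 42)for u,v in cv2.boxPoints(r)]; print(np.round(P,1), "c",np.mean(P,0).round(1),[np.linalg.norm(P[i]-P[i-1]).round(1) for i in range(4)],[np.arctan2(*(P[i]-P[i-1])[1::-1]).round(3) for i in range(4)])
a=d["img"][180:320,240:440,::-1]; cv2.imwrite("pics/c1.png",cv2.resize(a,(800,560),interpolation=cv2.INTER_CUBIC))
b=s["img"][160:300,140:340,::-1]; cv2.imwrite("pics/c2.png",cv2.resize(b,(800,560),interpolation=cv2.INTER_CUBIC))
E
```

```text
top red [(np.int32(80), array([324.8, 259.7])), (np.int32(37), array([542.6, 274. ]))]
top green [(np.int32(119), array([402.4, 208.7])), (np.int32(97), array([199.6, 235.1])), (np.int32(146), array([410.4, 279. ]))]
top blue [(np.int32(33), array([340.6, 234.5]))]
top yel [(np.int32(15), array([134.5, 231.1])), (np.int32(16), array([142.2, 246.4])), (np.int32(30), array([335.8, 249.4])), (np.int32(8), array([199. , 308.9]))]
scene red [(np.int32(66), array([244.4, 192.2]))]
scene green [(np.int32(64), array([179.3, 202.9])), (np.int32(63), array([340.6, 210.3])), (np.int32(77), array([180.3, 233.6]))]
scene blue [(np.int32(483), array([298.9, 107.3])), (np.int32(23), array([111.5,  92.7])), (np.int32(12), array([108.5, 109.8])), (np.int32(10), array([103.2, 113.5])), (np.int32(23), array([171.8, 117.7])), (np.int32(1903), array([ 32.1, 197. ])), (np.int32(35), array([528.6, 186.7])), (np.int32(27), array([507.7, 192.3]))]
scene yel [(np.int32(40), array([329.6, 193.8])), (np.int32(15), array([234.9, 214.7]))]
((407.300048828125, 280.1000061035156), (37.94732666015625, 37.94732666015625), 18.434947967529297)
[[ 395.6 -247.    42. ]
 [ 474.9 -278.1   42. ]
 [ 446.8 -357.    42. ]
 [ 368.2 -325.    42. ]] c [ 421.4 -301.8   42. ] [np.float64(82.8), np.float64(85.2), np.float64(83.7), np.float64(84.9)] [np.float64(1.233), np.float64(-0.374), np.float64(-1.912), np.float64(2.756)]
((302.14013671875, 239.33946228027344), (94.61276245117188, 67.10482025146484), 17.927919387817383)
[[ 477.9   54.4   52. ]
 [ 622.2    6.6   52. ]
 [ 552.1 -195.    52. ]
 [ 410.6 -143.3   52. ]] c [515.7 -69.3  52. ] [np.float64(208.9), np.float64(152.1), np.float64(213.5), np.float64(150.6)] [np.float64(1.243), np.float64(-0.32), np.float64(-1.906), np.float64(2.791)]
```

```bash
ls pics
```

```text
c1.png
c2.png
scene0.png
top0.png
```

View pics/c1.png

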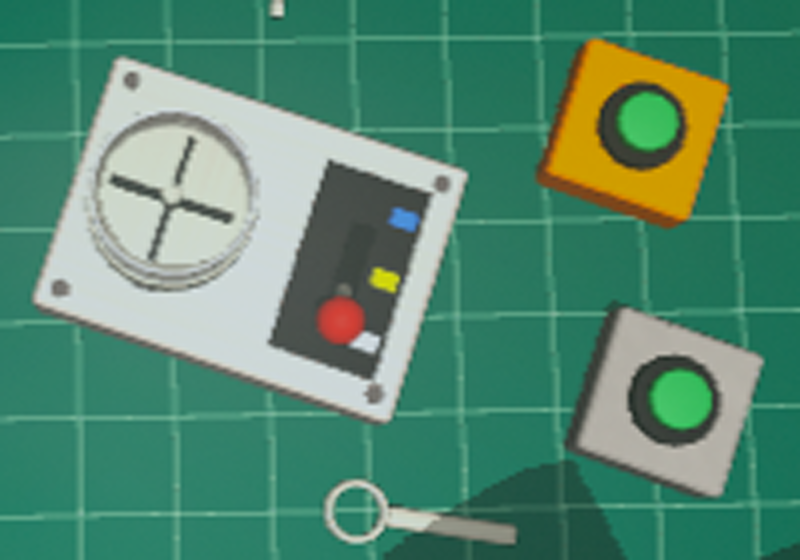

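View pics/c2.png

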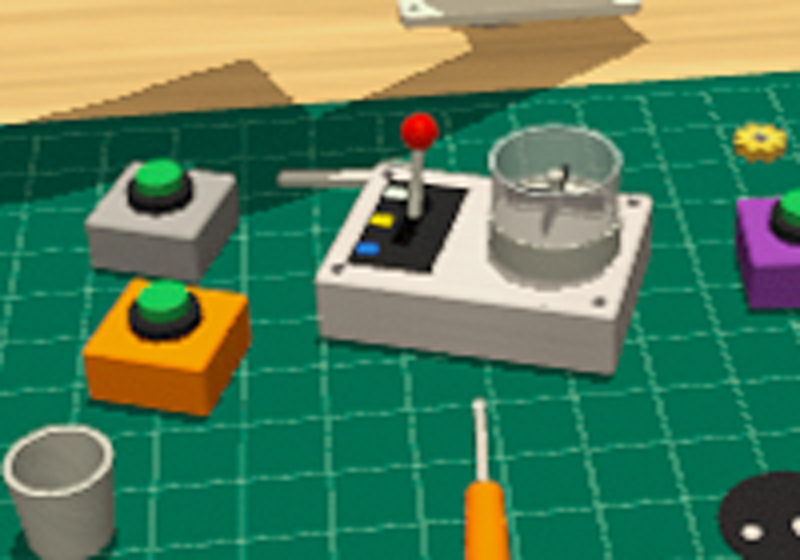

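The crops confirm the choice: the grey box (crop 1 at 670,400) sits right of the mill with the tray to the left, and orange and purple are decoys. The lever is at the white mark (shut). Now I'll triangulate the knob and button.

```bash
python3 - <<'E'
from h import *
import pickle
d=pickle.load(open("top.pkl","rb")); s=pickle.load(open("scene.pkl","rb"))
def P(d): 
    K=np.array([[f(d),0,d["cx"]],[0,f(d),d["cy"]],[0,0,1]]); return K@d["camera_from_world"][:3]
def tri(a,b):
    X=cv2.triangulatePoints(P(d),P(s),np.array(a,float).reshape(2,1),np.array(b,float).reshape(2,1)); return (X[:3]/X[3]).ravel()
k=tri((324.8,259.7),(244.4,192.2));print("knob",k.round(1), px2w(d,324.8,259.7,108).round(1),px2w(s,244.4,192.2,108).round(1),"depthsurf",px2w(d,325,260).round(1))
g=tri((410.4,279),(179.3,202.9));print("grey",g.round(1),"depth",px2w(d,410,279).round(1))
print("grey fix z",px2w(d,410.4,279,px2w(d,410,279)[2]).round(1))
bl=px2w(d,340.6,234.5,52);ye=px2w(d,335.8,249.4,52);v=bl-ye;print("marks",bl.round(1),ye.round(1),np.arctan2(v[1],v[0]))
print("deck z",px2w(d,310,270).round(1), px2w(d,300,215).round(1))
for yaw in(-.333,):
    c,sn=np.cos(yaw),np.sin(yaw);R=np.array([[c,-sn],[sn,c]])
    print("pivot",R@[0,-58]+[515.7,-69.3]," knob shut",R@[-95*np.sin(.38),-58]+[515.7,-69.3])
    print("from knob pivot", k[:2]+R@[35.2,0], "end", k[:2]+R@[67.8,0],R)
E
```

```text
knob [ 463.7 -114.4  108.2] [ 463.9 -113.3  108. ] [ 463.  -115.7  108. ] depthsurf [ 462.  -112.2  123. ]
grey [ 422.5 -303.8   62.5] depth [ 422.4 -302.2   64.2]
grey fix z [ 422.4 -303.1   64.2]
marks [ 524.3 -156.    52. ] [ 491. -144.   52.] -0.345638655889849
deck z [446.5 -85.5  47.7] [570.1 -66.2  51.3]
pivot [ 496.74097781 -124.11382561]  knob shut [ 463.43926845 -112.59542054]
from knob pivot [ 497.01204835 -125.87983579] end [ 527.8211986  -136.53611378] [[ 0.94506596  0.32687969]
 [-0.32687969  0.94506596]]
```

```bash
python3 - <<'E'
from h import *
from scipy.spatial.transform import Rotation as R
o=ctrl.get_obs(); M=R.from_rotvec(o["orientation"]).as_matrix(); print(M.round(3))
for j in(0,2): print(np.arctan2(M[1,j],M[0,j]))
E
```

```text
[[ 0.443 -0.001  0.897]
 [-0.897  0.001  0.443]
 [-0.001 -1.     0.   ]]
-1.1120070475250587
0.45878925413457666
```

{"method": "jog_arm", "body": {
  "steps": [
    {"turn": [0, 0, 0.02], "dp": [0.1, 0.33, 0], "claw": 0},
    {"turn": [0, 0, 0.035], "dp": [0.2, 0.66, 0], "claw": 0},
    {"turn": [0, 0, 0.05], "dp": [0.3, 1, 0], "claw": 0},
    {"turn": [0, 0, 0.05], "dp": [0.3, 1, 0], "claw": 0}
  ]
}}

```text
t: 0.43
ee_pos: [300.8, -475.5, 221.2]
orientation: [-1.437, 0.745, -0.738]
ft_force: [-0.6, 0.7, 0.4]
width: 64.6
```

{"method": "jog_arm", "body": {
  "steps": [
    {"turn": [0, 0, 0.02], "dp": [0.1, 0.33, 0], "claw": 0},
    {"turn": [0, 0, 0.035], "dp": [0.2, 0.66, 0], "claw": 0},
    {"turn": [0, 0, 0.05], "dp": [0.3, 1, 0], "claw": 0},
    {"turn": [0, 0, 0.05], "dp": [0.3, 1, 0], "claw": 0}
  ]
}}

```text
t: 0.77
ee_pos: [324.9, -391.8, 220.7]
orientation: [-1.476, 0.622, -0.612]
ft_force: [-0.3, 0.8, -0.3]
width: 37.9
```

{"method": "jog_arm", "body": {
  "steps": [
    {"turn": [0, 0, 0.02], "dp": [0.1, 0.33, 0], "claw": 0},
    {"turn": [0, 0, 0.035], "dp": [0.2, 0.66, 0], "claw": 0},
    {"turn": [0, 0, 0.05], "dp": [0.3, 1, 0], "claw": 0},
    {"turn": [0, 0, 0.05], "dp": [0.3, 1, 0], "claw": 0}
  ]
}}

```text
t: 1.1
ee_pos: [349.1, -309.1, 220.4]
orientation: [-1.508, 0.499, -0.486]
ft_force: [-0.7, 0.6, 0.2]
width: 11.3
```

{"method": "jog_arm", "body": {
  "steps": [
    {"turn": [0, 0, 0.02], "dp": [0.1, 0.33, 0], "claw": 0},
    {"turn": [0, 0, 0.035], "dp": [0.2, 0.66, 0], "claw": 0},
    {"turn": [0, 0, 0.05], "dp": [0.3, 1, 0], "claw": 0},
    {"turn": [0, 0, 0.05], "dp": [0.3, 1, 0], "claw": 0}
  ]
}}

```text
t: 1.43
ee_pos: [373.6, -226.9, 220.3]
orientation: [-1.533, 0.375, -0.361]
ft_force: [1.0, -0.0, -0.4]
width: 0.6
```

{"method": "jog_arm", "body": {
  "steps": [
    {"turn": [0, 0, 0.02], "dp": [0.1, 0.33, 0], "claw": 0},
    {"turn": [0, 0, 0.035], "dp": [0.2, 0.66, 0], "claw": 0},
    {"turn": [0, 0, 0.05], "dp": [0.3, 1, 0], "claw": 0},
    {"turn": [0, 0, 0.05], "dp": [0.3, 1, 0], "claw": 0}
  ]
}}

```text
t: 1.77
ee_pos: [398.7, -145.2, 220.4]
orientation: [-1.551, 0.25, -0.236]
ft_force: [-0.2, -0.4, 0.1]
width: 0.5
```

{"method": "jog_arm", "body": {
  "steps": [
    {"turn": [0, 0, 0.0], "dp": [0.12, 0.3, -0.2], "claw": 0},
    {"turn": [0, 0, 0.0], "dp": [0.25, 0.585, -0.5], "claw": 0},
    {"turn": [0, 0, 0.0], "dp": [0.25, 0.585, -0.8], "claw": 0},
    {"turn": [0, 0, 0.0], "dp": [0.25, 0.585, -0.8], "claw": 0}
  ]
}}

```text
t: 2.1
ee_pos: [417.2, -98.2, 153.3]
orientation: [-1.551, 0.254, -0.231]
ft_force: [-0.9, -0.4, -0.6]
width: 0.8
```

```bash
python3 - <<'E'
from h import *
from scipy.spatial.transform import Rotation as R
o=ctrl.get_obs(); M=R.from_rotvec(o["orientation"]).as_matrix(); print(o["ee_pos"],np.arctan2(M[1,0],M[0,0]),M[:,1].round(3))
d=cam("wrist");cv2.imwrite("pics/w1.png",d["img"][:,:,::-1])
d=cam("scene");cv2.imwrite("pics/s1.png",cv2.resize(d["img"][100:310,140:420,::-1],(800,600)))
E
```

```text
[417.17694226 -98.19932484 153.30441548] -0.3093846231992544 [-0.014  0.008 -1.   ]
```

View pics/s1.png

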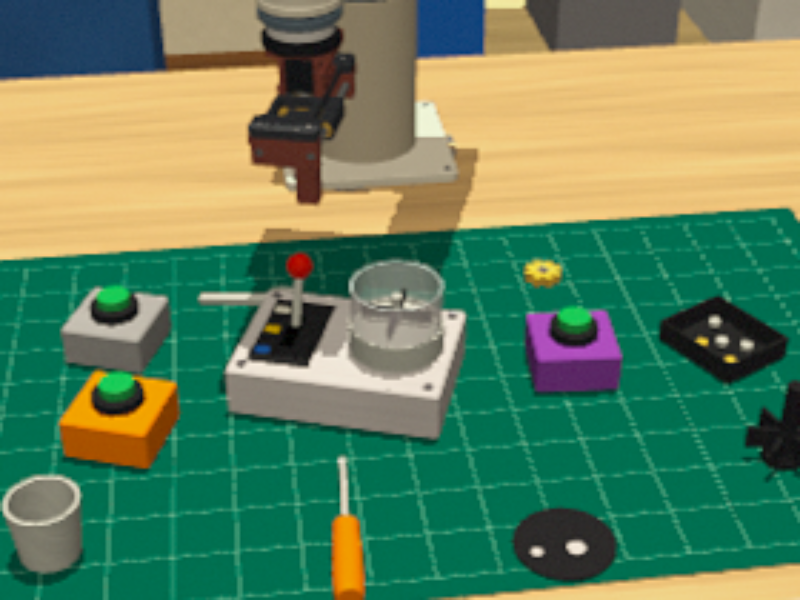

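View pics/w1.png

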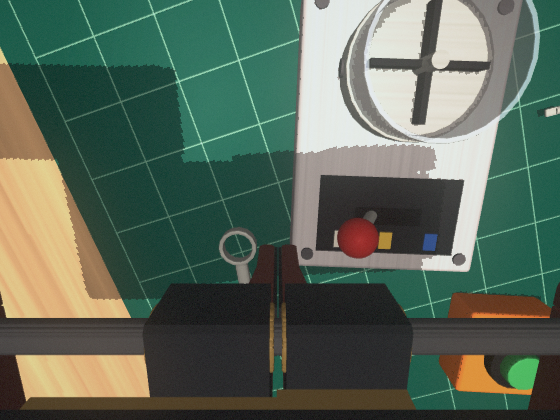

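The wrist view has the knob at (358,238), with the shut fingers at (277,260) short of it. Scene view: fingers at (310,185), clear behind the knob. I'll lower them behind it.

{"method": "jog_arm", "body": {
  "steps": [
    {"turn": [0, 0, -0.0075], "dp": [0, 0, -0.25], "claw": 0},
    {"turn": [0, 0, -0.0075], "dp": [0, 0, -0.5], "claw": 0},
    {"turn": [0, 0, -0.0075], "dp": [0, 0, -0.72], "claw": 0},
    {"turn": [0, 0, -0.0075], "dp": [0, 0, -0.72], "claw": 0}
  ]
}}

```text
t: 2.53
ee_pos: [417.9, -100.3, 97.7]
orientation: [-1.549, 0.274, -0.253]
ft_force: [0.1, 0.8, -0.1]
width: 0.3
```

{"method": "jog_arm", "body": {
  "steps": [
    {"turn": [0, 0, 0], "dp": [0.12, -0.04, 0], "claw": 0},
    {"turn": [0, 0, 0], "dp": [0.21, -0.072, 0], "claw": 0},
    {"turn": [0, 0, 0], "dp": [0.28, -0.096, 0], "claw": 0},
    {"turn": [0, 0, 0], "dp": [0.34, -0.117, 0], "claw": 0},
    {"turn": [0, 0, 0], "dp": [0.4, -0.138, 0], "claw": 0},
    {"turn": [0, 0, 0], "dp": [0.46, -0.158, 0], "claw": 0},
    {"turn": [0, 0, 0], "dp": [0.52, -0.179, 0], "claw": 0},
    {"turn": [0, 0, 0], "dp": [0.58, -0.2, 0], "claw": 0},
    {"turn": [0, 0, 0], "dp": [0.64, -0.22, 0], "claw": 0},
    {"turn": [0, 0, 0], "dp": [0.66, -0.227, 0], "claw": 0}
  ]
}}

```text
t: 3.37
ee_pos: [472.6, -119.1, 98.4]
orientation: [-1.549, 0.272, -0.256]
ft_force: [0.2, 0.2, -0.2]
width: 0.2
```

```bash
python3 - <<'E'
from h import *
d=cam("scene");cv2.imwrite("pics/s2.png",cv2.resize(d["img"][140:280,180:366,::-1],(800,600)))
d=cam("wrist");cv2.imwrite("pics/w2.png",d["img"][:,:,::-1])
E
```

```text
(no output)
```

View pics/s2.png

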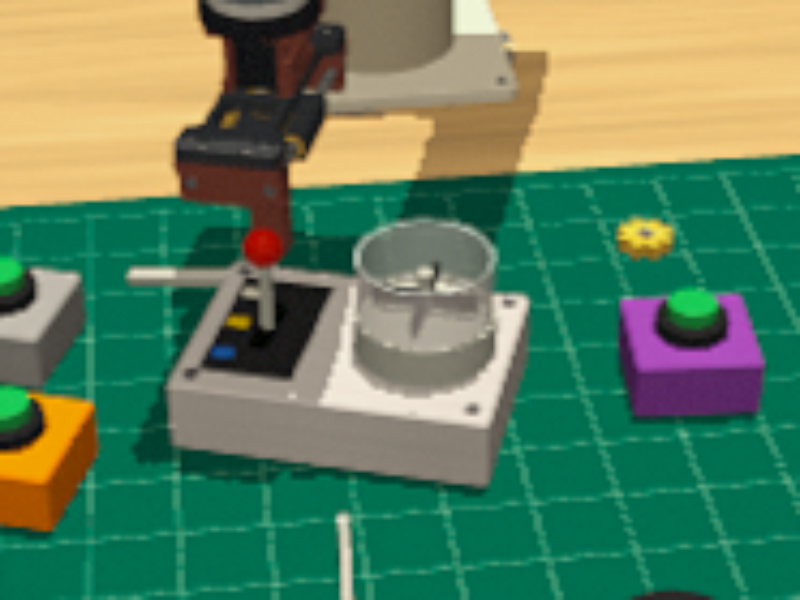

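View pics/w2.png

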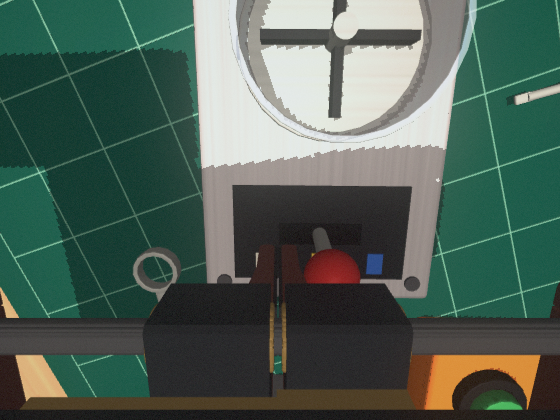

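The knob has left the white mark and is upright (scene crop 263,247; stem vertical), which fits the first click. Fingertips are still behind it and contact force is about 0. I'll push on to the second stop.

{"method": "jog_arm", "body": {
  "steps": [
    {"turn": [0, 0, 0], "dp": [0.05, -0.016, 0], "claw": 0},
    {"turn": [0, 0, 0], "dp": [0.1, -0.033, 0], "claw": 0},
    {"turn": [0, 0, 0], "dp": [0.15, -0.05, 0], "claw": 0},
    {"turn": [0, 0, 0], "dp": [0.2, -0.067, 0], "claw": 0},
    {"turn": [0, 0, 0], "dp": [0.25, -0.084, 0], "claw": 0},
    {"turn": [0, 0, 0], "dp": [0.3, -0.1, 0], "claw": 0},
    {"turn": [0, 0, 0], "dp": [0.34, -0.115, 0], "claw": 0},
    {"turn": [0, 0, 0], "dp": [0.38, -0.13, 0], "claw": 0},
    {"turn": [0, 0, 0], "dp": [0.38, -0.13, 0], "claw": 0}
  ]
}}

```text
t: 4.22
ee_pos: [503.5, -129.6, 98.2]
orientation: [-1.549, 0.272, -0.256]
ft_force: [-0.2, -0.4, 0.3]
width: 0.6
```

{"method": "jog_arm", "body": {
  "steps": [
    {"turn": [0, 0, 0], "dp": [0.02, -0.007, 0], "claw": 0},
    {"turn": [0, 0, 0], "dp": [0.03, -0.01, 0], "claw": 0}
  ]
}}

```text
t: 4.38
ee_pos: [506.4, -130.6, 98.3]
orientation: [-1.549, 0.271, -0.257]
ft_force: [0.3, 0.2, -0.4]
width: 0.3
```

```bash
python3 - <<'E'
from h import *
for n in("scene","top"):
    d=cam(n)
    h=cv2.cvtColor(d["img"],cv2.COLOR_RGB2HSV);m=cv2.inRange(h,(0,170,90),(6,255,255))
    k,l,st,c=cv2.connectedComponentsWithStats(m)
    print(n,[(st[i,4],c[i].round(1),px2w(d,*c[i],109).round(1)) for i in range(1,k) if st[i,4]>15])
    if n=="scene":cv2.imwrite("pics/s3.png",cv2.resize(d["img"][140:280,180:366,::-1],(800,600)))
E
```

```text
scene [(np.int32(71), array([238. , 204.9]), array([ 528.1, -137.8,  109. ])), (np.int32(16), array([ 71.2, 219.9]), array([ 541.3, -569.7,  109. ]))]
top [(np.int32(36), array([542.7, 274.1]), array([ 426.4, -570.6,  109. ]))]
```

View pics/s3.png

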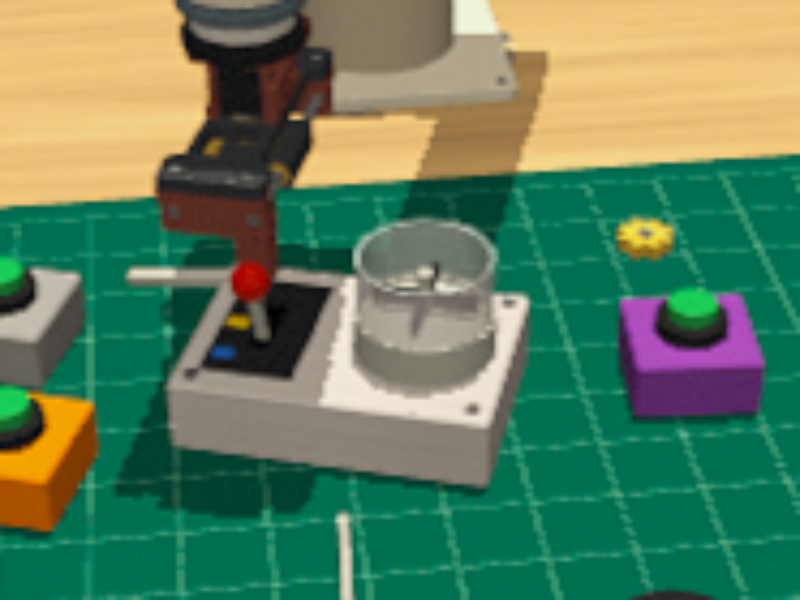

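The scene view puts the knob at (528,-138); the predicted second stop is (528,-137). I'll back off, rise, and check again with the top camera before going for the button.

{"method": "jog_arm", "body": {
  "steps": [
    {"turn": [0, 0, 0], "dp": [-0.2, 0.067, 0], "claw": 0},
    {"turn": [0, 0, 0], "dp": [-0.5, 0.167, 0], "claw": 0},
    {"turn": [0, 0, 0], "dp": [-0.6, 0.2, 0.2], "claw": 0},
    {"turn": [0, 0, 0], "dp": [-0.8, 0.2, 0.6], "claw": 0},
    {"turn": [0, 0, 0], "dp": [-0.9, 0.1, 1], "claw": 0},
    {"turn": [0, 0, 0], "dp": [-0.9, -0.2, 1], "claw": 0},
    {"turn": [0, 0, 0], "dp": [-0.95, -0.6, 1], "claw": 0},
    {"turn": [0, 0, 0], "dp": [-1, -1, 1], "claw": 0},
    {"turn": [0, 0, 0], "dp": [-1, -1, 1], "claw": 0}
  ]
}}

```text
t: 5.23
ee_pos: [426.4, -214.5, 179.1]
orientation: [-1.551, 0.271, -0.26]
ft_force: [0.1, 0.5, -0.4]
width: 0.5
```

```bash
python3 - <<'E'
from h import *
for n in("scene","top"):
    d=cam(n)
    h=cv2.cvtColor(d["img"],cv2.COLOR_RGB2HSV);m=cv2.inRange(h,(0,170,90),(6,255,255))
    k,l,st,c=cv2.connectedComponentsWithStats(m)
    print(n,[(st[i,4],c[i].round(1),px2w(d,*c[i],109).round(1)) for i in range(1,k) if st[i,4]>15])
    cv2.imwrite(f"pics/{n}4.png",cv2.resize(d["img"][:,:,::-1],(800,600)))
E
```

```text
scene [(np.int32(63), array([237.7, 205.3]), array([ 529.9, -138.7,  109. ])), (np.int32(17), array([ 71.4, 219.9]), array([ 541.4, -569.2,  109. ]))]
top [(np.int32(87), array([334.6, 229.2]), array([ 528.5, -136.1,  109. ])), (np.int32(35), array([542.8, 274. ]), array([ 426.5, -570.8,  109. ]))]
```

View pics/top4.png

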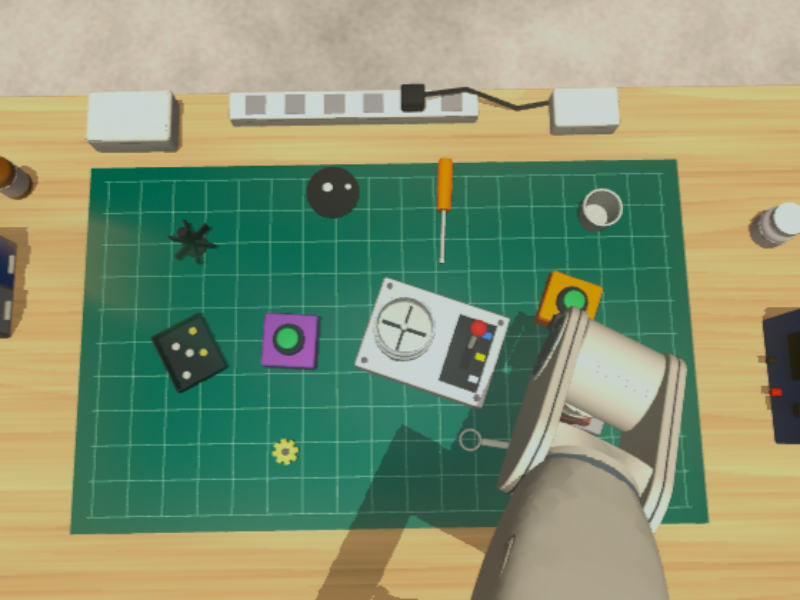

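The top view agrees: knob at (478,328) beside the blue mark, position (528.5,-136), 68 mm of travel. The lever is fully open, so on to the grey box's button at (422.5,-303).

{"method": "jog_arm", "body": {
  "steps": [
    {"turn": [0, 0, 0], "dp": [0, -0.3, 0], "claw": 0},
    {"turn": [0, 0, 0], "dp": [-0.02, -0.65, 0], "claw": 0},
    {"turn": [0, 0, 0], "dp": [-0.05, -1, -0.1], "claw": 0},
    {"turn": [0, 0, 0], "dp": [-0.05, -1, -0.5], "claw": 0},
    {"turn": [0, 0, 0], "dp": [-0.05, -1, -0.9], "claw": 0},
    {"turn": [0, 0, 0], "dp": [-0.05, -1, -0.9], "claw": 0}
  ]
}}

```text
t: 5.83
ee_pos: [418.7, -288.1, 101.5]
orientation: [-1.544, 0.28, -0.251]
ft_force: [-2.0, 1.1, -0.6]
width: 0.3
```

```bash
python3 - <<'E'
from h import *
print(ctrl.get_obs()["ee_pos"])
d=cam("scene");cv2.imwrite("pics/s5.png",cv2.resize(d["img"][140:280,100:286,::-1],(800,600)))
E
```

```text
[ 418.66546956 -288.08295794  101.51276267]
```

View pics/s5.png

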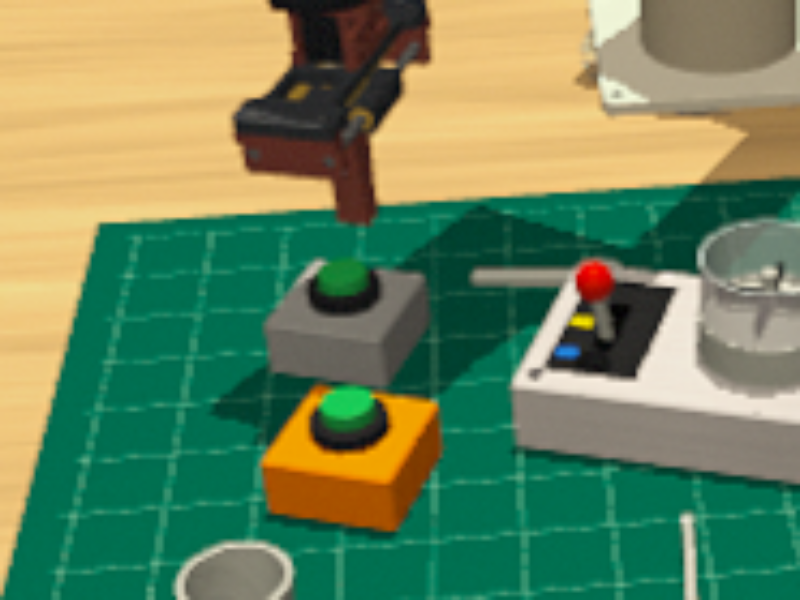

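The shut fingertips (355,215) are above the grey box's button (343,280), and the lever still stands at the blue mark.

{"method": "jog_arm", "body": {
  "steps": [
    {"turn": [0, 0, 0], "dp": [0.05, -0.19, 0], "claw": 0},
    {"turn": [0, 0, 0], "dp": [0.05, -0.19, -0.15], "claw": 0},
    {"turn": [0, 0, 0], "dp": [0.05, -0.19, -0.3], "claw": 0},
    {"turn": [0, 0, 0], "dp": [0.05, -0.19, -0.37], "claw": 0},
    {"turn": [0, 0, 0], "dp": [0.05, -0.19, -0.37], "claw": 0}
  ]
}}

```text
t: 6.3
ee_pos: [423.5, -303.5, 73.8]
orientation: [-1.545, 0.278, -0.251]
ft_force: [-0.4, 0.2, 0.1]
width: 0.7
```

{"method": "jog_arm", "body": {
  "steps": [
    {"turn": [0, 0, 0], "dp": [0, 0, -0.05], "claw": 0},
    {"turn": [0, 0, 0], "dp": [0, 0, -0.09], "claw": 0},
    {"turn": [0, 0, 0], "dp": [0, 0, -0.12], "claw": 0},
    {"turn": [0, 0, 0], "dp": [0, 0, -0.15], "claw": 0},
    {"turn": [0, 0, 0], "dp": [0, 0, -0.15], "claw": 0}
  ]
}}

```text
t: 6.72
ee_pos: [423.8, -303.6, 61.9]
orientation: [-1.545, 0.278, -0.252]
ft_force: [-0.3, 0.0, 2.2]
width: 0.2
```

Contact shows 2 N. I'll keep pressing until the force climbs past the 5 N spring.

{"method": "jog_arm", "body": {
  "steps": [
    {"turn": [0, 0, 0], "dp": [0, 0, -0.02], "claw": 0},
    {"turn": [0, 0, 0], "dp": [0, 0, -0.04], "claw": 0},
    {"turn": [0, 0, 0], "dp": [0, 0, -0.05], "claw": 0},
    {"turn": [0, 0, 0], "dp": [0, 0, -0.05], "claw": 0}
  ]
}}

```text
t: 7.05
ee_pos: [423.8, -303.6, 58.3]
orientation: [-1.545, 0.278, -0.252]
ft_force: [-1.5, 1.4, 8.0]
width: 0.5
```

{"method": "jog_arm", "body": {
  "steps": [
    {"turn": [0, 0, 0], "dp": [0, 0, -0.015], "claw": 0},
    {"turn": [0, 0, 0], "dp": [0, 0, -0.02], "claw": 0},
    {"turn": [0, 0, 0], "dp": [0, 0, -0.02], "claw": 0}
  ]
}}

```text
t: 7.3
ee_pos: [423.9, -303.6, 58.1]
orientation: [-1.545, 0.278, -0.252]
ft_force: [-3.9, 3.1, 19.6]
width: 0.2
```

The force jumped to 20 N with no further travel (58.1 mm), so the button is at its bottom stop. Releasing and retreating.

{"method": "jog_arm", "body": {
  "steps": [
    {"turn": [0, 0, 0], "dp": [0, 0, 0.05], "claw": 0},
    {"turn": [0, 0, 0], "dp": [0, 0, 0.15], "claw": 0},
    {"turn": [0, 0, 0], "dp": [0, 0, 0.4], "claw": 0},
    {"turn": [0, 0, 0], "dp": [0, 0, 0.7], "claw": 0},
    {"turn": [0, 0, 0], "dp": [0, 0, 1], "claw": 0},
    {"turn": [0, 0, 0], "dp": [0, -0.4, 1], "claw": 0},
    {"turn": [0, 0, 0], "dp": [-0.2, -0.8, 1], "claw": 0},
    {"turn": [0, 0, 0], "dp": [-0.4, -1, 1], "claw": 0},
    {"turn": [0, 0, 0], "dp": [-0.4, -1, 1], "claw": 0}
  ]
}}

```text
t: 8.05
ee_pos: [390.0, -386.3, 138.3]
orientation: [-1.546, 0.28, -0.254]
ft_force: [0.5, 0.4, 0.2]
width: 0.5
```

{"method": "jog_arm", "body": {
  "steps": [
    {"turn": [0, 0, 0], "dp": [-0.1, -0.4, 0.2], "claw": 0},
    {"turn": [0, 0, 0], "dp": [-0.3, -0.8, 0.5], "claw": 0},
    {"turn": [0, 0, 0], "dp": [-0.4, -1, 0.8], "claw": 0},
    {"turn": [0, 0, 0], "dp": [-0.4, -1, 0.8], "claw": 0}
  ]
}}

```text
t: 8.38
ee_pos: [358.6, -471.1, 206.9]
orientation: [-1.552, 0.278, -0.261]
ft_force: [1.2, -0.9, 0.3]
width: 0.0
```

```bash
python3 - <<'E'
from h import *
o=ctrl.get_obs();print(o["t"],o["ee_pos"],o["ft_force"])
for n in("scene","top"):
    d=cam(n)
    h=cv2.cvtColor(d["img"],cv2.COLOR_RGB2HSV);m=cv2.inRange(h,(0,170,90),(6,255,255))
    k,l,st,c=cv2.connectedComponentsWithStats(m)
    print(n,[(st[i,4],c[i].round(1),px2w(d,*c[i],109).round(1)) for i in range(1,k) if st[i,4]>15])
    print(px2w(d,410,279).round(1) if n=="top" else px2w(d,179,203).round(1))
    cv2.imwrite(f"pics/{n}6.png",cv2.resize(d["img"][:,:,::-1],(800,600)))
E
```

```text
8.3833 [ 358.5560133  -471.09384853  206.86495184] [ 1.16885953 -0.93457458  0.2584384 ]
scene [(np.int32(60), array([237.7, 205.3]), array([ 530.2, -138.6,  109. ]))]
[ 423.2 -304.9   62.7]
top [(np.int32(84), array([334.6, 229.2]), array([ 528.5, -136.2,  109. ]))]
[ 422.6 -303.    61.2]
```

View pics/scene6.png

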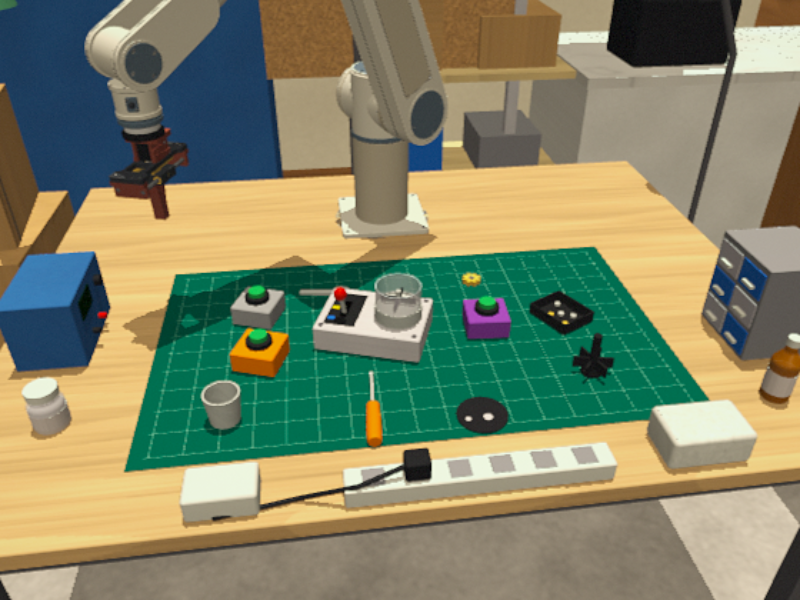

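View pics/top6.png

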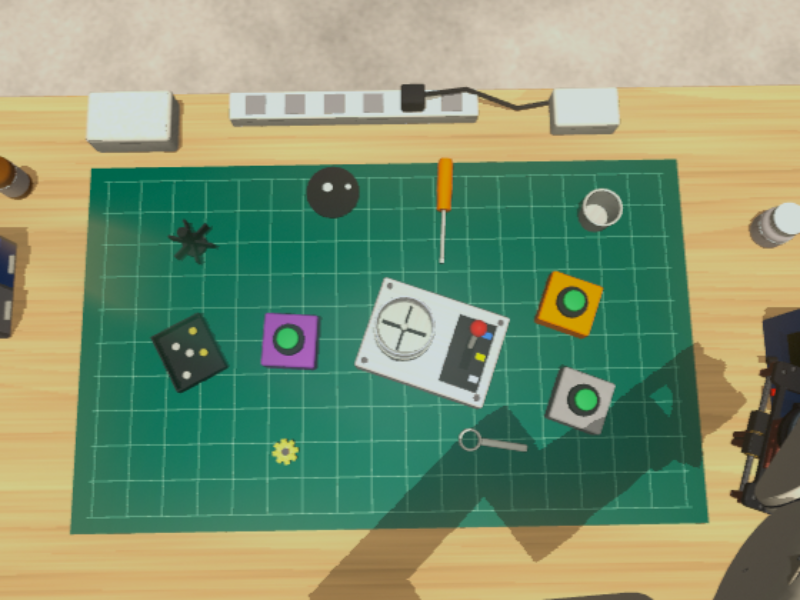

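Everything lies as before: knob at the blue mark (top 478,328), arm clear. Button depth reads 61 to 63 mm against 62 to 64 before, so I'll check the button's height more carefully before handing in.

```bash
python3 - <<'E'
from h import *
import pickle
for n,(u,v) in(("scene",(179.3,202.9)),("top",(410.4,279))):
    a=pickle.load(open(n+".pkl","rb"));b=cam(n)
    for d in(a,b):
        h=cv2.cvtColor(d["img"],cv2.COLOR_RGB2HSV);m=cv2.inRange(h,(55,150,60),(75,255,255))
        k,l,st,c=cv2.connectedComponentsWithStats(m)
        i=1+np.argmin(np.hypot(*(c[1:]-[u,v]).T)); ys,xs=np.where(l==i)
        print(n,st[i],c[i].round(2),np.median([px2w(d,x,y)[2] for x,y in zip(xs,ys)]).round(2))
E
```

```text
scene [174 199  12  10  91] [179.29 203.92] 61.42
scene [174 199  12  10  93] [179.35 203.9 ] 61.58
top [402 272  16  15 189] [409.56 279.28] 64.07
top [402 272  16  15 188] [409.6  279.29] 64.21
```

The button is back up: its height and pixels match the pictures from before the press. Handing in.

```bash
python3 -c "
from workcell import ctrl
print(ctrl.close_job())"
```

```text
the job is handed in; nothing more can be done
None
```

The lever is fully open and the start button was then pressed and released. I handed the job in at about 8.5 s of robot time.

- **Lever:** I pushed the red knob with the outside of the shut fingers from shut, past the first click, to the second stop. After backing off, it measured about 68 mm of travel and stood beside the blue mark. It was still there in the last pictures.
- **Start button:** I pressed the grey box's button only after that check. At 58.1 mm the force rose to about 20 N with no further travel, about 6 mm below the 64 mm measured at the start. I took that as its bottom stop. After release, its height and pixel position matched the pictures from before the press.
- **Surroundings:** In the last pictures the loose parts and tools look unmoved and the arm is clear of everything.
- **Disagreements:** One single-pixel depth reading put the button at 61 mm instead of 64 mm. The median over the whole button agreed with the earlier value to within 0.2 mm. The two cameras differ by about 2 to 3 mm on the knob's position, roughly the calibration error.

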